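# Put the round files back in the file stand

### The job

Three round files with wooden handles lie on the sloped rest. Stand each one tip-down in the file stand, in the block whose height suits its blade, so that all three are fully home with their brass shoulders sitting on top of the blocks, and let go of them. Do not push the glue bottle, the screwdriver or the wood offcut out of place.

Things in the scene. Friction and masses are not known exactly. Their poses are not given: they have to be found in the camera images.
- file_long: long round file, loose, about 111 g: steel blade 10 mm thick, 110 mm long (last 8 mm tapered); round wooden handle 28 mm thick, 95 mm long, with a brass end whose flat face is the shoulder. Origin: on the axis at the shoulder; z axis from tip to handle end (blade z -110 to 0, handle z 0 to 95 mm). Starts on the rest, axis 35 degrees from vertical, handle up, leaning to the rest's -x side
- file_middle: middle round file, loose, about 96 g: steel blade 10 mm thick, 85 mm long (last 8 mm tapered); round wooden handle 28 mm thick, 95 mm long, with a brass end whose flat face is the shoulder. Origin: on the axis at the shoulder; z axis from tip to handle end (blade z -85 to 0, handle z 0 to 95 mm). Starts on the rest, axis 35 degrees from vertical, handle up, leaning to the rest's -x side
- file_short: short round file, loose, about 81 g: steel blade 10 mm thick, 60 mm long (last 8 mm tapered); round wooden handle 28 mm thick, 95 mm long, with a brass end whose flat face is the shoulder. Origin: on the axis at the shoulder; z axis from tip to handle end (blade z -60 to 0, handle z 0 to 95 mm). Starts on the rest, axis 35 degrees from vertical, handle up, leaning to the rest's -x side
- tall_block_mouth (a point): centre of the mouth on top of the tall block: light wood, 46 x 46 mm, 121 mm high, fixed on the stand's 10 mm base (mouth 131 mm above the bench), with one straight square pocket 20 x 20 mm, 116 mm deep: the long file's 110 mm blade goes in until its shoulder sits on the mouth. Axes as the stand's
- medium_block_mouth (a point): centre of the mouth on top of the medium block: light wood, 46 x 46 mm, 96 mm high, fixed on the stand's 10 mm base (mouth 106 mm above the bench), with one straight square pocket 20 x 20 mm, 91 mm deep: the middle file's 85 mm blade goes in until its shoulder sits on the mouth. Axes as the stand's
- low_block_mouth (a point): centre of the mouth on top of the low block: light wood, 46 x 46 mm, 71 mm high, fixed on the stand's 10 mm base (mouth 81 mm above the bench), with one straight square pocket 20 x 20 mm, 66 mm deep: the short file's 60 mm blade goes in until its shoulder sits on the mouth. Axes as the stand's
- stand: the file stand, fixed: a dark wood base 70 x 210 x 10 mm with its long side along its y, origin at the centre of its underside. The three blocks stand on it at y = -70, 0 and 70 mm in any order; the gap between blocks is 24 mm
- rest: sloped plywood rest, fixed, 210 mm wide along its y, 130 mm deep. The files lie in three channels at y = -70, 0, 70 mm in any order; origin: on the bench, under the middle shoulder, which is 110 mm up. Two rails beside each blade stop the shoulder; the board backs the first 32 mm of the handle, whose remainder overhangs free on the -x side. Files lift straight up out of it
- vise: small red bench vise, fixed, 112 mm high, about 165 mm long along its x and 85 mm wide, origin under its middle; stands between the rest and the stand
- glue: glue bottle, loose, standing, 52 mm across and 150 mm high, origin at the centre of its underside; stands just beyond the stand; must stay in place
- screwdriver: screwdriver lying flat on the bench in front of the vise, 160 mm long along its x, loose; must stay in place
- offcut: wood offcut 50 x 110 x 30 mm lying on the bench beyond the rest, loose, origin at the centre of its underside; must stay in place

How it is judged:
By the outcome, as a careful person would: the job done as asked, in the order asked, and still so for the second after the job is handed in, with the robot touching nothing.
It also fails if it takes over 72 s, if anything falls off the work surface, if the arm or the gripper's body presses on something with over 40 N, if the wrist force passes 120 N, or if a joint passes its speed limit or range.

### The arm

A 6-joint arm with a two-finger parallel gripper is mounted at the origin on the work surface. World frame = base frame: x ahead of the robot, y to its left, z up, the work surface at z = 0. Lengths are in m, angles in degrees, forces in N, time in s.
With the tool pointing down it reaches from about 0.275 to 0.725 m from the base axis. Payload 15.9 kg.
Tool frame: the origin (TCP) lies on the mounting face of the last link; the fingertips stand 173 mm ahead of it and the grasp point (between the pads) lies 155 mm ahead of it (bot.hold_point_z is the x of the grasp point in the tool frame, in m); x points along the fingers, y is the direction in which the jaws open and shut, and the axes are right-handed (so a half turn about x gives the same grasp; the last joint's range is limited). The gripper opens to 85 mm and grips with 20 to 120 N. Pads are 22 mm wide; open, the fingers measure 114 mm over their backs; the gripper's body (76 mm by 85 mm) begins 54 mm behind the grasp point. The pads swing forward as they close: fully open they stand 13 mm farther back than shut.
Start: joints at [70.073, 12.198, -1.971, 75.831, 0, 90], TCP at [0.17, 0.47, 0.405] pointing down, gripper open.
Joint ranges: [-170.91, 170.91], [-42.67, 98.43], [-65.05, 77.54], [-120.47, 116.71], [-90, 82.35], [-180, 180]. Speed limits (degrees/s): [108.29, 108.29, 136.94, 147.25, 180, 180].

### API

Orientations are given as [roll, pitch, yaw] about the fixed x, y, z axes, in that order (R = Rz(yaw) Ry(pitch) Rx(roll)).
In Python, from plant import bot gives the robot as it stands. Calls block until the motion is done:
- bot.reach(position, orientation): joint-space move of the TCP to a pose.
- bot.move_linear(position, ori=None, v=0.15, force_limit=None): straight line of the TCP; ori=None keeps the orientation; v is the mean speed in m/s. With force_limit (N) it stops when the force on the tool has changed by that much, and returns True; else False.
- bot.move_joints(angles): joint-space move.
- bot.set_gripper(opening): finger opening in m; the grip force is fixed at half the most; returns when the fingers have stopped.
- bot.dwell(seconds).
- bot.inverse_kinematics(position, orientation): joint angles nearest the present ones, or None.
- bot.observe(): the state.
- bot.read_camera(name): name is "scene" or "side" or "wrist"; returns (picture, depth): 384x512x3 uint8, red, green, blue; 384x512 float32, m along the optical axis (not along the pixel's ray), 0 where there is no reading.
- bot.camera_params(name): a dict with "fx", "fy", "cx", "cy" (pixels), "R" (3x3) and "t" (3): a world point X has camera coordinates R X + t; the wrist camera has in their place "T_tool_cam" (4x4, takes a point from camera to tool coordinates, whose origin is the TCP and whose axes are the tool frame's). Camera axes: x right, y down, z forward; pixel columns grow to the right and rows downward; lengths in m; the calibration is good to about 2 mm. A picture is of the moment at which its call begins: read the wrist's pose just before it. camera_params takes no time and is no camera call.
A pose or a line that the arm cannot do raises bot.Unreachable and nothing moves.
- bot.sign_off(): hands the job in, once; it reports no verdict.
The state is a dict: "time_s": time; "qpos": joint angles; "joint_vel": joint speeds; "joint_torque": joint torques, N m; "eef_pos": TCP position; "tool_rot": TCP orientation; "ft_force": force on the tool from outside, world axes, zero at the start; "ft_torque": the same for the moment, N m; "width": finger opening in m.
Only numpy, scipy, OpenCV 4.12 (cv2) and the standard library are available. Lean on these libraries where they do the work, as an engineer would, in place of code of your own. Each camera call takes 0.05 s, during which the arm holds its last target. There are 200 camera calls.

## Working session

There is one attempt and no reset: what is moved stays moved. The work goes in short steps, each a Python script; the robot and the scene stay as the last script left them, time stands still between calls to the robot, and variables do not carry over. Pictures are saved under pics/ and viewed, about 8 in all and at most 12, crops included, and the job is handed in when it is done.

```bash
ls; mkdir -p pics; python3 - <<'E'
from plant import bot
import cv2,numpy as np
for n in("scene","side"):
    p,d=bot.read_camera(n); np.savez(f"pics/{n}0.npz",p=p,d=d)
    cv2.imwrite(f"pics/{n}0.png",p[:,:,::-1])
    c=bot.camera_params(n);R=np.array(c["R"]);print(n,c["fx"],c["cx"],c["cy"],(-R.T@np.array(c["t"])).round(3),R[2].round(2))
print(bot.camera_params("wrist")); print(bot.observe())
E
```

```text
pics
scene 385.3625557604216 250.2787770358356 188.51264747815804 [1.157 0.083 0.742] [-0.66 -0.08 -0.74]
side 385.0116342727239 254.67702197683724 204.7895091724278 [0.477 0.649 0.81 ] [ 0.12 -0.67 -0.73]
{'fx': 269.78243219577973, 'fy': 269.78243219577973, 'cx': 261.84067456510525, 'cy': 191.49350016521453, 'T_tool_cam': array([[ 1.18664448e-03, -2.76708820e-01,  9.60953079e-01,
         2.99856963e-02],
       [ 9.99999235e-01, -6.95171813e-06, -1.23686286e-03,
         2.24590592e-04],
       [ 3.48931139e-04,  9.60953812e-01,  2.76708600e-01,
        -6.97114610e-02],
       [ 0.00000000e+00,  0.00000000e+00,  0.00000000e+00,
         1.00000000e+00]])}
{'time_s': 0.1, 'qpos': array([ 7.00708520e+01,  1.22207859e+01, -2.00188785e+00,  7.58317473e+01,
        3.85829809e-04,  8.99991196e+01]), 'joint_vel': array([-0.0269079 , -0.15770312,  0.12304919, -0.06363538,  0.07460618,
       -0.07319798]), 'joint_torque': array([-1.72714004e-03, -6.87244463e+01,  4.87809420e+01,  1.21861330e-02,
       -2.65328872e-04, -5.28561813e-06]), 'eef_pos': array([0.17038578, 0.46994122, 0.40429512]), 'tool_rot': array([ -90.40708435,   89.94557759, -110.33535212]), 'ft_force': array([-0.22105826,  0.79106885, -0.92376652]), 'ft_torque': array([-0.07293684,  0.01701677, -0.03702719]), 'width': 0.08551437705066527}
```

View pics/scene0.png

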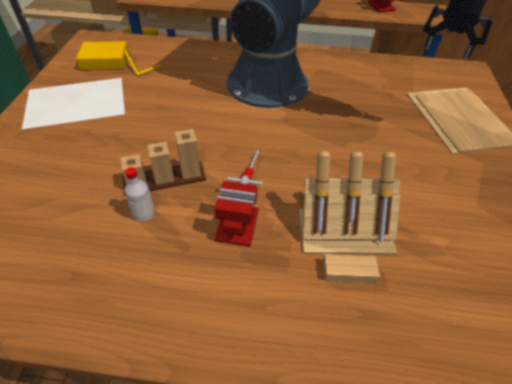

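View pics/side0.png

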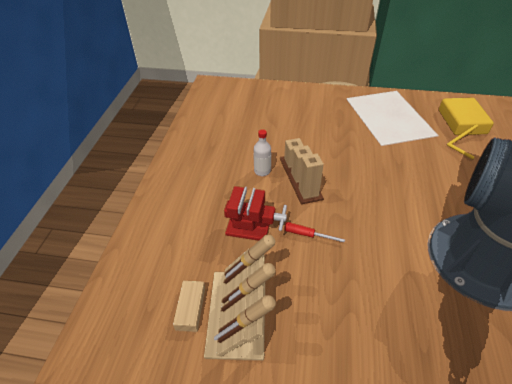

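The scene view shows the rest with three files at columns 322, 355 and 388. The stand is at (160,165), with the tall block nearest the vise. The glue bottle is at (138,195) and the offcut at (350,268). Next I'll measure with the depth data.

```bash
cat > h.py <<'E'
import numpy as np,cv2
from plant import bot
def cloud(n,d):
    c=bot.camera_params(n);v,u=np.mgrid[:384,:512]
    P=np.stack([(u-c["cx"])/c["fx"]*d,(v-c["cy"])/c["fy"]*d,d],-1)
    return P,c
def world(n,d):
    P,c=cloud(n,d); W=(P-np.array(c["t"]))@np.array(c["R"]); W[d<=0]=np.nan; return W
E
python3 - <<'E'
from h import *
for n in("scene","side"):
    f=np.load(f"pics/{n}0.npz");W=world(n,f["d"]);z=W[...,2]
    print(n,"bench z",np.nanmedian(z))
    def comp(m,lab,minn=25):
        k,L,s,_=cv2.connectedComponentsWithStats(m.astype(np.uint8))
        for i in range(1,k):
            if s[i,4]<minn: continue
            q=W[L==i]; r=cv2.minAreaRect((q[:,:2]*1000).astype(np.float32))
            print(lab,s[i].tolist(),"mean",np.mean(q,0).round(4),"rect",np.round(r[0],1),np.round(r[1],1),round(r[2],1), "zmax",q[:,2].max().round(3))
    st=(W[...,1]<0.0)&(W[...,0]>.2)&(W[...,0]<.8)
    for h in(.131,.106,.081): comp(st&(abs(z-h)<.004),f"top{h}",15)
    comp(st&(z>.05),"obj")
    comp((W[...,1]>.08)&(z>.135)&(z<.3)&(W[...,0]>.2),"handle")
    comp((W[...,1]>.08)&(z>.02)&(z<.3)&(W[...,0]>.2),"restall")
    m=(W[...,1]>.08)&(z>.135)&(z<.3)&(W[...,0]>.2)
    k,L=cv2.connectedComponents(m.astype(np.uint8))
    for i in range(1,k):
        q=W[L==i]
        if len(q)<25: continue
        v=cv2.fitLine(q.astype(np.float32),cv2.DIST_HUBER,0,.01,.01).ravel();print("line",v.round(3))
a=cv2.imread("pics/scene0.png");b=cv2.imread("pics/side0.png")
cv2.imwrite("pics/z.png",np.hstack([cv2.resize(a[140:260,290:410],(480,480),interpolation=2),cv2.resize(b[130:205,245:325],(300,281),interpolation=2).copy() if 0 else cv2.copyMakeBorder(cv2.resize(b[230:350,200:280],(320,480),interpolation=2),0,0,0,0,0)]))
E
```

```text
scene bench z 0.000594028099638518
top0.131 [175, 129, 22, 17, 232] mean [ 0.4653 -0.1563  0.1309] rect [ 463.5 -157.3] [51. 46.] 22.7 zmax 0.134
top0.131 [129, 176, 9, 6, 24] mean [ 0.6187 -0.2344  0.1299] rect [ 617.6 -234.5] [ 7.1 18.6] 35.7 zmax 0.134
top0.106 [148, 142, 21, 17, 231] mean [ 0.4935 -0.2205  0.1058] rect [ 492.2 -221.1] [47.6 45.9] 25.0 zmax 0.11
top0.106 [179, 147, 19, 7, 53] mean [ 0.4844 -0.1493  0.1056] rect [ 483.8 -148.6] [ 4.3 44.8] 23.8 zmax 0.11
top0.106 [126, 180, 18, 13, 90] mean [ 0.621  -0.2335  0.1058] rect [ 618.1 -235.4] [29.1 37.8] 27.6 zmax 0.11
top0.106 [220, 191, 21, 5, 46] mean [ 0.6074 -0.0248  0.1062] rect [607.4 -24. ] [44.9  2.9] 88.8 zmax 0.11
top0.106 [215, 207, 23, 8, 65] mean [ 0.659  -0.0242  0.1061] rect [658.9 -24.5] [48.9  6.7] 83.9 zmax 0.11
top0.081 [121, 154, 21, 17, 208] mean [ 0.5193 -0.2853  0.0809] rect [ 520.3 -284.9] [49.6 46. ] 23.9 zmax 0.084
top0.081 [180, 155, 19, 6, 41] mean [ 0.484  -0.1468  0.0811] rect [ 484.7 -147.9] [ 4.8 45.1] 24.4 zmax 0.085
top0.081 [152, 160, 19, 6, 45] mean [ 0.512  -0.2113  0.0807] rect [ 51
[... 3152 characters left out ...]
] 89.4 zmax 0.117
handle [245, 235, 30, 25, 399] mean [0.5521 0.1773 0.1679] rect [554.8 173.8] [61.  25.7] 11.6 zmax 0.194
handle [244, 263, 31, 26, 445] mean [0.5427 0.2462 0.1691] rect [545.1 242.5] [59.6 25.4] 10.1 zmax 0.194
handle [242, 295, 33, 27, 511] mean [0.5341 0.3149 0.1692] rect [536.4 311.4] [59.8 25.4] 8.8 zmax 0.194
restall [214, 235, 61, 121, 4554] mean [0.5707 0.2659 0.1095] rect [576.9 244.6] [122.9 211.2] 7.4 zmax 0.194
restall [173, 280, 31, 48, 1067] mean [0.7026 0.2557 0.0305] rect [704.1 251. ] [ 50.8 111.7] 5.6 zmax 0.035
line [-0.632 -0.141  0.762  0.552  0.177  0.168]
line [-0.616 -0.145  0.774  0.547  0.247  0.166]
line [-0.638 -0.142  0.757  0.534  0.315  0.169]
```

View pics/z.png

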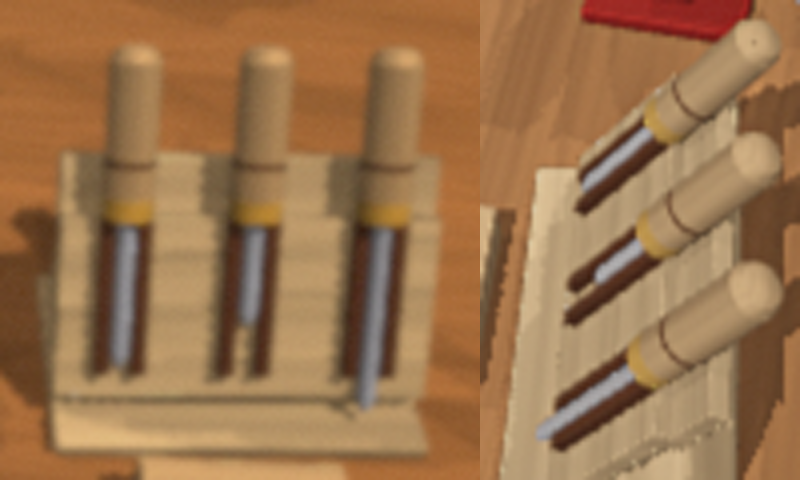

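The zoomed view shows the middle file on the left (y≈.17), the short one in the centre (y≈.24) and the long one on the right (y≈.31). Next I'll refine the handle axes and check reachability for the plan.

```bash
cat >> h.py <<'E'
from scipy.spatial.transform import Rotation as Ro
ya=np.radians(7.5); ux=np.array([np.cos(ya),np.sin(ya),0]); uy=np.array([-np.sin(ya),np.cos(ya),0]); Z=np.array([0,0,1.])
ax=-np.sin(np.radians(35))*ux+np.cos(np.radians(35))*Z
ys=np.radians(24.2); sy=np.array([-np.sin(ys),np.cos(ys),0])
MOUTH={"tall":np.array([.4637,-.158,.131]),"medium":np.array([.492,-.2215,.106]),"low":np.array([.5203,-.2848,.081])}
S=.065; G=bot.hold_point_z
def pose(shoulder,axis,jaw,s=S):
    "TCP pose holding a file (shoulder point, axis up the handle) at s along the handle"
    x=-axis/np.linalg.norm(axis); y=jaw-x*(jaw@x); y/=np.linalg.norm(y)
    R=np.stack([x,y,np.cross(x,y)],1)
    return shoulder+axis*s-x*G, Ro.from_matrix(R).as_euler("xyz",degrees=True)
E
python3 - <<'E'
from h import *
n=np.cos(np.radians(35))*ux+np.sin(np.radians(35))*Z
for c in("scene","side"):
    W=world(c,np.load(f"pics/{c}0.npz")["d"]);L=W@uy;z=W[...,2]
    for l in(.0975,.1675,.2375):
        m=(abs(L-l)<.004)&(z>.145)&(z<.185)&(W@ux>.3); q=W[m]; k=np.median(q@n)-.014
        # axis point at z=.11: u*cos35+.11*sin35=k
        print(c,l,m.sum(),"u shoulder",((k-.11*np.sin(np.radians(35)))/np.cos(np.radians(35))).round(4), "slope deg",np.degrees(np.arctan(np.polyfit(q[:,2],q@ux,1)[0])).round(1))
print(G)
u0=.615
for sg in(1,-1):
    for l in(.0975,.1675,.2375):
        sh=u0*ux+l*uy+.11*Z
        for up in(0,.06,.17): print("rest",sg,l,up,np.round(bot.inverse_kinematics(*pose(sh+up*Z,ax,sg*uy)) if bot.inverse_kinematics(*pose(sh+up*Z,ax,sg*uy)) is not None else [0],0))
    for k,m in MOUTH.items():
        for h in(0,.28-m[2]):
            q=bot.inverse_kinematics(*pose(m+h*Z,Z,sg*sy)); print(sg,k,h,None if q is None else np.round(q,0))
E
```

```text
scene 0.0975 85 u shoulder 0.6033 slope deg -34.6
scene 0.1675 91 u shoulder 0.6032 slope deg -35.4
scene 0.2375 87 u shoulder 0.6034 slope deg -33.9
side 0.0975 53 u shoulder 0.6031 slope deg -45.0
side 0.1675 52 u shoulder 0.6035 slope deg -42.9
side 0.2375 67 u shoulder 0.6034 slope deg -43.4
0.1547
rest 1 0.0975 0 [ 21.  -0. -41.  15.  -8.  11.]
rest 1 0.0975 0.06 [ 21.  -4. -35.  25.  -8.  11.]
rest 1 0.0975 0.17 [ 21.  -7. -21.  41.  -8.  11.]
rest 1 0.1675 0 [ 30.   3. -38.  17. -13.  19.]
rest 1 0.1675 0.06 [ 30.  -1. -32.  26. -13.  19.]
rest 1 0.1675 0.17 [ 30.  -4. -18.  43. -13.  19.]
rest 1 0.2375 0 [ 38.   6. -33.  19. -17.  26.]
rest 1 0.2375 0.06 [ 38.   3. -27.  28. -17.  26.]
rest 1 0.2375 0.17 [ 38.   0. -14.  44. -17.  26.]
1 tall 0 [-19.  12. -10.  68.   0. -43.]
1 tall 0.14900000000000002 [-19.  11.  11.  89.   0. -43.]
1 medium 0 [-24.  18.  -5.  66.   0. -48.]
1 medium 0.17400000000000004 [-24.  18.  19.  91.   0. -48.]
1 low 0 [-29.  25.   1.  66.   0. -53.]
1 low 0.199 [-29.  25.  30.  95.   0. -53.]
rest -1 0.0975 0 [  21.   -0.  -41.   15.   -8. -169.]
res
[... 178 characters left out ...]
1675 0.06 [  30.   -1.  -32.   26.  -13. -161.]
rest -1 0.1675 0.17 [  30.   -4.  -18.   43.  -13. -161.]
rest -1 0.2375 0 [  38.    6.  -33.   19.  -17. -154.]
rest -1 0.2375 0.06 [  38.    3.  -27.   28.  -17. -154.]
rest -1 0.2375 0.17 [  38.    0.  -14.   44.  -17. -154.]
-1 tall 0 [-19.  12. -10.  68.   0. 137.]
-1 tall 0.14900000000000002 [-19.  11.  11.  89.   0. 137.]
-1 medium 0 [-24.  18.  -5.  66.   0. 132.]
-1 medium 0.17400000000000004 [-24.  18.  19.  91.   0. 132.]
-1 low 0 [-29.  25.   1.  66.   0. 127.]
-1 low 0.199 [-29.  25.  30.  95.   0. 127.]<sys>:0: UserWarning: Gimbal lock detected. Setting third angle to zero since it is not possible to uniquely determine all angles.
```

```bash
cat >> h.py <<'E'
U0=.6033; LAT={"middle":.0975,"short":.1675,"long":.2375}
def shoulder(f): return U0*ux+LAT[f]*uy+.11*Z
def save(n,name,crop=None,sc=1):
    p,d=bot.read_camera(n); np.savez(f"pics/{name}.npz",p=p,d=d); p=p[:,:,::-1]
    if crop: p=p[crop[0]:crop[1],crop[2]:crop[3]]
    cv2.imwrite(f"pics/{name}.png",cv2.resize(p,None,fx=sc,fy=sc,interpolation=2))
def st(t):
    o=bot.observe(); print(t,round(o["time_s"],2),"F",o["ft_force"].round(1),"w",o["width"].round(4),"p",o["eef_pos"].round(4))
def pick(f):
    sh=shoulder(f); bot.set_gripper(.05)
    bot.reach(*pose(sh,ax,uy,S+.08)); bot.move_linear(*pose(sh,ax,uy),v=.1); st("at")
    bot.set_gripper(0.0); st("gripped")
    bot.move_linear(*pose(sh+.10*Z,ax,uy),v=.12); st("lifted")
E
python3 - <<'E'
from h import *
pick("short")
m=MOUTH["low"]; bot.reach(*pose(m+(.28-m[2])*Z,Z,sy)); st("over")
bot.move_linear(*pose(m+.075*Z,Z,sy),v=.15); st("above")
save("scene","s1"); save("side","d1")
a=cv2.imread("pics/s1.png")[60:210,70:270];b=cv2.imread("pics/d1.png")[60:210,220:350]
cv2.imwrite("pics/c1.png",np.hstack([cv2.resize(a,(480,360)),cv2.resize(b,(312,360))]))
E
```

```text
Traceback (most recent call last):
  File "h.py", line 30, in pick
    bot.reach(*pose(sh,ax,uy,S+.08)); bot.move_linear(*pose(sh,ax,uy),v=.1); st("at")
                                                                             ~~^^^^^^
  File "h.py", line 27, in st
    o=bot.observe(); print(t,round(o["time_s"],2),"F",o["ft_force"].round(1),"w",o["width"].round(4),"p",o["eef_pos"].round(4))
                                                                                 ^^^^^^^^^^^^^^^^
AttributeError: 'float' object has no attribute 'round'
```

```bash
sed -i 's/o\["width"\].round(4)/round(o["width"],4)/' h.py
python3 - <<'E'
from h import *
pick("short")
m=MOUTH["low"]; bot.reach(*pose(m+(.28-m[2])*Z,Z,sy)); st("over")
bot.move_linear(*pose(m+.075*Z,Z,sy),v=.15); st("above")
save("scene","s1"); save("side","d1")
a=cv2.imread("pics/s1.png")[60:210,70:270];b=cv2.imread("pics/d1.png")[60:210,220:350]
cv2.imwrite("pics/c1.png",np.hstack([cv2.resize(a,(480,360)),cv2.resize(b,(312,360))]))
E
```

```text
at 4.56 F [ 0.3  0.3 -0. ] w 0.0505 p [0.4513 0.2284 0.2902]
gripped 4.88 F [-4.3 -1.5  6. ] w 0.027 p [0.4513 0.2284 0.2907]
lifted 5.87 F [ 1.2 -0.3 -0.9] w 0.0266 p [0.4511 0.2282 0.3891]
over 7.79 F [-0.1 -0.3 -0.8] w 0.0266 p [ 0.5206 -0.284   0.4997]
above 8.77 F [-0.4 -0.8 -1. ] w 0.0268 p [ 0.5205 -0.2847  0.3767]<sys>:0: UserWarning: Gimbal lock detected. Setting third angle to zero since it is not possible to uniquely determine all angles.
```

View pics/c1.png

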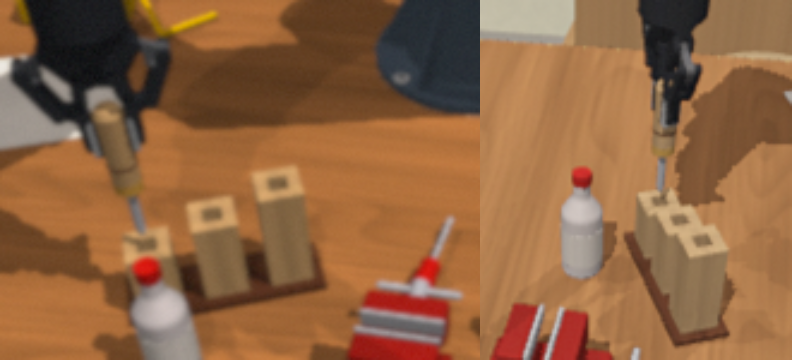

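The file is held with its tip just above the low pocket, but it seems to lean. I'll measure its axis from the depth clouds.

```bash
cat >> h.py <<'E'
from scipy.optimize import least_squares
def heldfit(tag,p0,zs,ztop,blade):
    "fit handle cylinder (r 14) + report blade centroids; p0 nominal shoulder; returns axis, point at z=zs"
    H=[];B=[]
    for c in("scene","side"):
        f=np.load(f"pics/{tag}{c}.npz");W=world(c,f["d"]).reshape(-1,3);p=f["p"].reshape(-1,3).astype(int)
        near=np.hypot(W[:,0]-p0[0],W[:,1]-p0[1])<.03
        wood=(p[:,0]-p[:,2]>35)
        H.append(W[near&wood&(W[:,2]>zs+.004)&(W[:,2]<ztop)])
        b=W[near&(W[:,2]<zs-.006)&(W[:,2]>zs-blade+.006)]; B.append(b)
    q=np.vstack(H)
    def res(v):
        a=np.array([v[2],v[3],1]);a/=np.linalg.norm(a);d=q-np.array([v[0],v[1],zs]);return np.linalg.norm(np.cross(d,a),axis=1)-.014
    r=least_squares(res,[p0[0],p0[1],0,0],loss="soft_l1",f_scale=.002)
    print(tag,[len(h) for h in H],"at zs minus nominal mm",((r.x[:2]-p0[:2])*1000).round(1),"slope",r.x[2:].round(3),"deg",np.degrees(np.arctan(r.x[2:])).round(1),"res",np.median(abs(r.fun)).round(4))
    for b in B: print(" blade",len(b),b.mean(0).round(4) if len(b) else 0)
    return r.x
E
mv() { :; }; mv; cp pics/s1.npz pics/h1scene.npz; cp pics/d1.npz pics/h1side.npz
python3 - <<'E'
from h import *
m=MOUTH["low"]; x=heldfit("h1",m,m[2]+.075,m[2]+.075+.045,.06)
print("tip off mm",((x[:2]-m[:2]-.06*x[2:])*1000).round(1))
W=world("scene",np.load("pics/h1scene.npz")["d"]);mm=np.hypot(W[...,0]-m[0],W[...,1]-m[1])<.03
E
```

```text
h1 [191, 110] at zs minus nominal mm [ 0.1 -1.5] slope [-0.013  0.027] deg [-0.7  1.5] res 0.0007
 blade 65 [ 0.5236 -0.2835  0.1264]
 blade 44 [ 0.5207 -0.2827  0.1262]
tip off mm [ 0.9 -3.1]
```

The file is vertical to about 1.5° and offset by 1–3 mm, which is well inside the 5 mm clearance. I'll insert it and then pick up the middle file.

```bash
cat >> h.py <<'E'
def insert(b,jawz=0.0):
    m=MOUTH[b]
    hit=bot.move_linear(*pose(m+.004*Z,Z,sy),v=.06,force_limit=8); st(f"in hit={hit}")
    if not hit: print("seat",bot.move_linear(*pose(m-.004*Z,Z,sy),v=.02,force_limit=6)); st("seat")
    return m
def release(b):
    o=bot.observe(); p=np.array(o["eef_pos"]); bot.set_gripper(.05); st("open")
    bot.move_linear(list(p+[0,0,.12]),v=.2); st("up")
E
python3 - <<'E'
from h import *
insert("low")
E
```

```text
in hit=False 10.2 F [-0.1 -0.2 -0.6] w 0.0267 p [ 0.5204 -0.2848  0.3051]
seat True
seat 10.51 F [-0.4 -0.2  8.3] w 0.0265 p [ 0.5205 -0.2849  0.3011]<stdin>:2: UserWarning: Gimbal lock detected. Setting third angle to zero since it is not possible to uniquely determine all angles.
```

Shoulder contact came at z≈.301, within 1 mm of the expected height, so the file is fully home. I'll release it, then bring the middle file to above the medium block.

```bash
cat >> h.py <<'E'
def over(b,blade,tag):
    m=MOUTH[b]; z=max(.28,m[2]+blade+.04)
    bot.reach(*pose(m+(z-m[2])*Z,Z,sy)); h=blade+.015
    bot.move_linear(*pose(m+h*Z,Z,sy),v=.15); st("above"); bot.dwell(.2)
    save("scene",tag+"scene"); save("side",tag+"side")
    x=heldfit(tag,m,m[2]+h,m[2]+h+.045,blade)
    print("tip off mm",((x[:2]-m[:2]-blade*x[2:])*1000).round(1))
E
python3 -W ignore - <<'E'
from h import *
release("low"); pick("middle"); over("medium",.085,"h2")
E
```

```text
open 10.86 F [ 0.3 -0.4 -0.2] w 0.0502 p [ 0.5203 -0.2848  0.3002]
up 11.61 F [ 0.5 -0.2 -0.7] w 0.05 p [ 0.5204 -0.2849  0.4199]
at 14.43 F [-0.3 -1.2 -0.4] w 0.0498 p [0.4605 0.1589 0.2904]
gripped 14.76 F [-6.4 -2.6  6.1] w 0.0266 p [0.4604 0.1589 0.2907]
lifted 15.74 F [ 0.6 -0.3 -1. ] w 0.0271 p [0.4602 0.1589 0.3891]
above 17.88 F [-0.1 -0.2 -1.2] w 0.0268 p [ 0.4921 -0.2211  0.4266]
h2 [204, 134] at zs minus nominal mm [ 0.2 -1.5] slope [-0.013  0.025] deg [-0.8  1.4] res 0.0008
 blade 106 [ 0.4951 -0.2207  0.1641]
 blade 75 [ 0.4922 -0.2193  0.165 ]
tip off mm [ 1.3 -3.6]
```

The fit matches the first file, so I'll insert.

```bash
python3 -W ignore - <<'E'
from h import *
insert("medium")
E
```

```text
in hit=False 19.93 F [-0.1  0.1 -0.1] w 0.0262 p [ 0.4921 -0.2215  0.33  ]
seat True
seat 20.24 F [-0.6  1.1  8.6] w 0.0268 p [ 0.4922 -0.2216  0.3261]
```

```bash
python3 -W ignore - <<'E'
from h import *
release("medium"); pick("long"); over("tall",.110,"h3")
a=cv2.imread("pics/h3scene.png")[60:260,70:270];b=cv2.imread("pics/h3side.png")[60:260,220:350]
cv2.imwrite("pics/c3.png",np.hstack([cv2.resize(a,(480,480)),cv2.resize(b,(312,480))]))
E
```

```text
open 20.59 F [ 0.3 -0.2  0.4] w 0.0501 p [ 0.492  -0.2215  0.3253]
up 21.34 F [ 0.8 -1.3 -1.8] w 0.05 p [ 0.4921 -0.2216  0.445 ]
at 24.42 F [0.4 0.8 0.5] w 0.0501 p [0.4422 0.2978 0.2904]
gripped 24.74 F [-5.4 -3.   5.3] w 0.0267 p [0.4421 0.2978 0.2907]
lifted 25.73 F [-0.2 -0.  -0.6] w 0.0268 p [0.442  0.2976 0.3891]
above 27.79 F [-0.   0.3 -0.7] w 0.0268 p [ 0.4636 -0.1574  0.4755]
h3 [223, 157] at zs minus nominal mm [-0.5 -1.2] slope [0.008 0.016] deg [0.5 0.9] res 0.0007
 blade 155 [ 0.467  -0.1574  0.2034]
 blade 116 [ 0.4641 -0.1557  0.2025]
tip off mm [-1.4 -3. ]
```

View pics/c3.png

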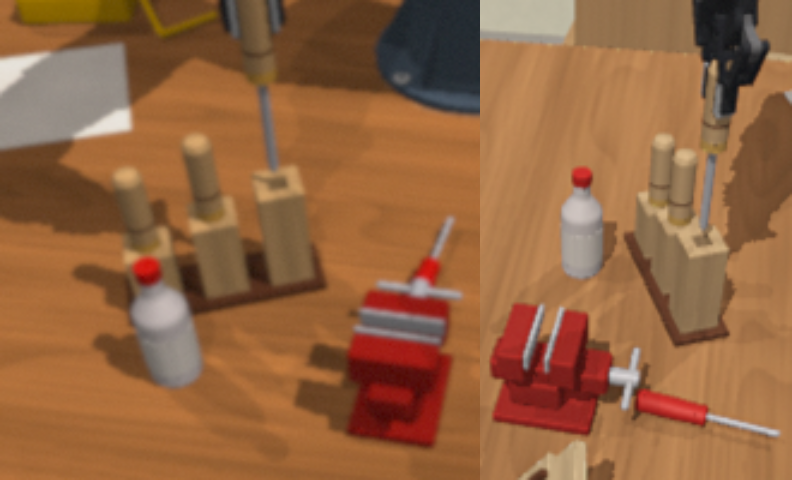

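Two files are seated in their blocks with the brass on the tops, and the long file's tip is over the tall pocket (crop pixel ~(272,170)). I'll insert it now.

```bash
python3 -W ignore - <<'E'
from h import *
insert("tall")
E
```

```text
in hit=False 30.26 F [-1.  -0.9  0.1] w 0.0268 p [ 0.4638 -0.158   0.3549]
seat True
seat 30.56 F [-1.1 -0.6  7.3] w 0.0268 p [ 0.4638 -0.158   0.3511]
```

```bash
python3 -W ignore - <<'E'
from h import *
release("tall"); bot.move_joints([70,12,-2,76,0,90]); st("home")
save("scene","e_s"); save("side","e_d")
for c,t in(("scene","e_s"),("side","e_d")):
    W=world(c,np.load(f"pics/{t}.npz")["d"]);W0=world(c,np.load(f"pics/{c}0.npz")["d"])
    for k,m in MOUTH.items():
        q=W[(np.hypot(W[...,0]-m[0],W[...,1]-m[1])<.025)]; print(c,k,"top above mouth mm",((np.nanmax(q[:,2])-m[2])*1000).round(1),"handle mean off mm",((q[q[:,2]>m[2]+.02].mean(0)-m)[:2]*1000).round(1))
    for nm,p,r in(("glue",(.615,-.235),.04),("offcut",(.705,.251),.06)):
        f=lambda V:np.nanmean(V[(np.hypot(V[...,0]-p[0],V[...,1]-p[1])<r)&(V[...,2]>.015)],0).round(4); print(nm,f(W0),f(W))
a=cv2.imread("pics/e_s.png")[100:290,100:410];b=cv2.imread("pics/e_d.png")[110:350,170:350]
cv2.imwrite("pics/e.png",np.hstack([cv2.resize(a,(480,294)),cv2.resize(b,(220,294))]))
E
```

```text
open 30.91 F [ 0.1  0.2 -0.1] w 0.0503 p [ 0.4636 -0.158   0.3505]
up 31.66 F [ 0.1 -0.6  0.1] w 0.0502 p [ 0.4638 -0.158   0.4701]
home 34.12 F [ 0.3 -0.6  0.5] w 0.0497 p [0.171  0.4682 0.4062]
scene tall top above mouth mm 95.9 handle mean off mm [8.9 2.6]
scene medium top above mouth mm 96.4 handle mean off mm [8.5 3.5]
scene low top above mouth mm 96.2 handle mean off mm [8.1 4. ]
glue [ 0.6251 -0.231   0.0848] [ 0.6252 -0.2308  0.0854]
offcut [0.7089 0.2507 0.0293] [0.7087 0.2508 0.0294]
side tall top above mouth mm 98.3 handle mean off mm [0.2 8.3]
side medium top above mouth mm 98.4 handle mean off mm [-0.2  8.2]
side low top above mouth mm 98.6 handle mean off mm [0.5 8.2]
glue [ 0.6094 -0.2237  0.0829] [ 0.6094 -0.2237  0.0826]
offcut [0.7022 0.2567 0.03  ] [0.7021 0.2566 0.0301]
```

View pics/e.png

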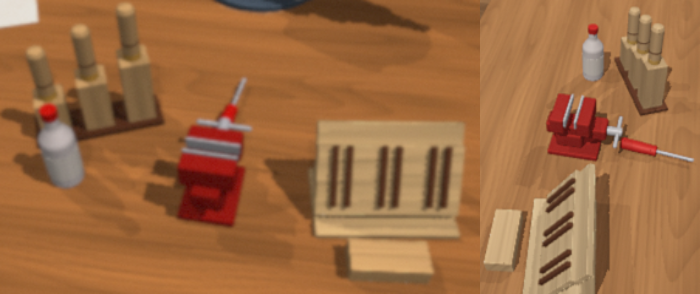

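All three files stand upright in their blocks (crop columns 40, 85 and 127), and nothing else has moved.

```bash
python3 -c "
from plant import bot
bot.sign_off()"
```

```text
the job is handed in; nothing more can be done
```

All three files are standing in the file stand and released: short in the low block, middle in the medium and long in the tall. I handed the job in at about 34 s.

- **Seating:** each file was lowered until its shoulder pressed on the block with 7–9 N, within about 1 mm of the expected height. Afterwards the handle tops measured 96–98 mm above the mouths (nominal 95 mm; the excess is roughly camera calibration error). All three stand upright.
- **Other objects:** the glue bottle and offcut measured unmoved to within 1 mm. I checked the screwdriver only by eye in the final pictures, and it looks undisturbed.
- **Disagreement:** while the files were held, the depth fit suggested a tilt of about 1–1.5°, but the blade measurements didn't confirm it. All three went in without touching the pocket walls noticeably.
- **Script error:** a print statement failed once during the first approach, before anything was touched. I fixed it and carried on.

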